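# Close up and lock the spares rack

### The job

Stand the loose carton from the bench upright in the spares rack, in line with the two cartons already there and between them and the sliding end stop. Then push the end stop up so that the row is snug against the end wall, and lock it: press the sprung lock knob down, turn it clockwise to its other position while it is down (do not force it round) and let it spring back up. Leave the tape measure, the bearing and the red screwdriver where they are.

Things in the scene. Friction and masses are not known exactly. Their poses are not given: they have to be found in the camera images.
- rack: fixed spares rack: wooden base 104 x 363 mm, 6 mm thick, with an open channel 90 mm wide along its y axis between side rails (tops 24 mm above the bench). Origin on the bench under the base's middle, z up, x across the channel. Cartons stand on the base (6 mm up), long side along the rack's x. End wall at +y, grey lock housing (64 x 60 mm, top 44 mm above the bench) centred at y = -150 mm
- rack_wall (a point): foot of the end wall's inner face, on the channel's middle line, 6 mm above the bench (rack y = +175 mm). The wall is aluminium, 8 mm thick, its top 76 mm above the bench. Axes as the rack's: the row runs from here along -y to the end stop
- carton_c_centre (a point): the loose brown carton that starts on the bench, to the robot's left and nearer than the rack: 50 mm (its x) by 76 mm (its y) by 52 mm high, about 60 g, rigid; the point is its centre, 26 mm above its underside, z up. It goes into the rack between carton b and the end stop, its x axis along the row (either way round)
- carton_a_centre (a point): centre of the first of two equal loose cartons (50 x 76 x 52 mm) already standing in the rack, next to the end wall; z up, x axis along the row
- carton_b_centre (a point): centre of the second carton in the rack, on the side toward the end stop, with a gap of a few mm to the first; z up, x axis along the row
- stop_tab (a point): point in the middle of the upright tab of the sliding end stop, 80 mm above the bench. Tab: 40 mm wide across the channel, 10 mm thick along the row, 62 to 94 mm above the bench. Below it the stop is a plate 86 mm wide and 10 mm thick: its face toward the cartons lies 5 mm from this point toward the wall. Axes as the rack's; pushed toward the rack's +y
- end_stop (a joint): travel of the end stop toward the end wall, m: 0 fully open (250 mm from wall to stop face), 0.100 with three cartons packed without gaps. It slides with about 1.5 N of friction and stays where left; the lock clamps its rod
- knob_grip (a point): on the vertical axis of the black lock knob on the housing, at grip height, 77 mm above the bench with the knob up. A disc of 48 mm diameter (upper face 60 mm above the bench) carries a grip bar 46 mm long, 14 mm wide, from 60 to 86 mm above the bench. The x axis lies along the bar, the white pointer line on its -x half; z up
- lock_knob (a joint): angle of the lock knob, rad, growing clockwise seen from above: about 0 is free (bar along the rack's x, pointer at the single dash), its limit 1.047 (60 degrees) is locked (pointer at the double dash). A gate blocks it between about 0.08 and 0.97 unless it is held down. Turning needs under 0.5 N m
- lock_plunger (a joint): how far the lock knob is pressed down, m: 0 up, 0.007 fully down. A spring lifts it with 4 N at the top, 8.5 N at the bottom. Pressed beyond 0.005 it can turn. It comes up only at the free and the locked position; in between it stays caught down
- tape_measure_mid (a point): middle of the tape measure, 35 x 75 x 67 mm, on the bench beyond the rack's wall end, a bystander
- bearing_mid (a point): middle of the ball bearing, 52 mm across, 15 mm high, on the bench to the left of the rack, a bystander
- screwdriver_mid (a point): middle of the red-handled screwdriver, 210 mm long, on the bench in front of the rack to the robot's right, a bystander
There are look-alikes about, which are no part of the job. What is shaped like the part that bears carton_c_centre but green is not meant.

How it is judged (in metres and radians):
On the way, in this order (a step that is already met when the one before it is completed fails the run):
1. the loose carton stands on the rack's base, upright, between carton b and the end stop (x of carton_c_centre in the frame of rack between -0.02 and 0.02 m and z of carton_c_centre in the frame of carton_b_centre between -0.005 and 0.005 m and y of carton_c_centre in the frame of rack below 0.075 m and y of carton_c_centre in the frame of stop_tab above 0.02 m and angle between carton_c_centre's own z axis and vertical below 0.1 rad), for 0.2 s.
2. the end stop is pushed up snug (within 4 mm of no gaps) while the lock is still free (value of joint end_stop above 0.096 m and value of joint lock_knob below 0.2 rad), for 0.2 s.
3. the knob is pressed down and being turned (value of joint lock_plunger above 0.003 m and value of joint lock_knob above 0.3 rad).
At the end, for the whole second after the job is handed in: All three cartons upright (0.1 rad) on the rack's base, centres within 20 mm of the channel's middle, between end wall and end stop; end stop travel over 0.096 m (at most 4 mm of gaps in the row); lock knob past 0.93 rad and sprung up to within 2 mm (value of joint lock_knob above 0.93 rad and value of joint lock_plunger below 0.002 m and value of joint end_stop above 0.096 m and angle between each of carton_a_centre, carton_b_centre, carton_c_centre's own z axis and vertical below 0.1 rad and x of carton_a_centre in the frame of rack between -0.02 and 0.02 m and z of carton_a_centre in the frame of rack between 0.027 and 0.037 m and y of each of carton_a_centre, carton_b_centre, carton_c_centre in the frame of stop_tab above 0.02 m and y of each of carton_a_centre, carton_b_centre, carton_c_centre in the frame of rack below 0.16 m and x of carton_b_centre in the frame of rack between -0.02 and 0.02 m and z of carton_b_centre in the frame of rack between 0.027 and 0.037 m and x of carton_c_centre in the frame of rack between -0.02 and 0.02 m and z of carton_c_centre in the frame of rack between 0.027 and 0.037 m); the robot touches nothing.
It fails at once if a bystander (tape measure, bearing, red screwdriver) is moved by more than 30 mm (distance of any of tape_measure_mid, bearing_mid, screwdriver_mid from where it was at the start of the episode above 0.03 m).
It fails at once if the knob is forced round through its gate without being pressed down (value of joint lock_knob between 0.15 and 0.85 rad and value of joint lock_plunger below 0.003 m).
It also fails if it takes over 64 s, if anything falls off the work surface, if the arm or the gripper's body presses on something with over 40 N, if the wrist force passes 120 N, or if a joint passes its speed limit or range.

### The arm

A 6-joint arm with a two-finger parallel gripper is mounted at the origin on a cart in front of the work surface, level with it; the furniture and walls round the work are solid. World frame = base frame: x ahead of the robot, y to its left, z up, the work surface at z = 0. Lengths are in m, angles in degrees, forces in N, time in s.
With the tool pointing down it reaches from about 0.325 to 0.9 m from the base axis. Payload 6.1 kg.
Tool frame: the origin (TCP) lies at the very end of the fingers, on their centre line; the grasp point (between the pads) lies 19 mm behind it (bot.grip_point_offset is the distance from the TCP to the grasp point, in m); z points along the fingers, y is the direction in which the jaws open and shut (so a half turn about z gives the same grasp; the last joint's range is limited). The gripper opens to 87 mm and grips with 3 to 60 N. Pads are 19 mm wide; open, the fingers measure 117 mm over their backs; the gripper's body (75 mm by 190 mm) begins 51 mm behind the grasp point.
Start: joints at [60.212, 12.628, 87.462, -0, 79.91, -7.225], TCP at [0.24, 0.577, 0.223] pointing down, gripper open.
Joint ranges: [-170.65, 170.65], [-52.31, 119.04], [5.05, 147.46], [-71.25, 251.25], [11.57, 151.72], [-153.62, 153.62]. Speed limits (degrees/s): [147.25, 147.25, 172.46, 180, 180, 180].

### API

Orientations are given as [roll, pitch, yaw] about the fixed x, y, z axes, in that order (R = Rz(yaw) Ry(pitch) Rx(roll)).
In Python, from station import telemetry, vision, job, bot gives the robot as it stands.
- The arm moves only by the shell command python3 -m creep 'ROWS' [OPENING] [FORCE]. ROWS is JSON, a list that holds one entry, the list of rows, each a list of 6 numbers: the shift along the tool's x, y, z in cm, then the turn, a rotation vector about the tool's x, y, z in degrees. In form: [[[tx, ty, tz, wx, wy, wz], ...]]. A call has exactly 5 rows; each row shifts and turns the commanded pose from where the row before left it, along the tool's axes as they then stand; what a row does not reach is not made up. A row lasts 1/8 s, in which the tool goes at most 62.5 mm and 10.7 degrees, less where a joint would pass 70% of its speed; a pose out of reach is approached as far as the arm can. A call is refused whole if a number of a shift passes 6.25 or a number of a turn 10.7, either way. A call with a gripper value outside its range is refused whole. OPENING is the finger opening in cm, from 0 to 8.7, set as the call begins (- or left out, the last holds). The fingers move at their own pace and stop on an object; FORCE is the grip in N (left out, the last holds). Time passes only in rows, so rows that do not move let the fingers close, or fill a call up. It gives the time, the measured TCP pose, the force and the opening at its end, in the units of the state.
- telemetry.get_obs(): the state, without advancing time (a new reading comes with each control period).
- vision.camera(name): name is "scene" or "top" or "wrist"; returns the picture (480x640x3 uint8, blue, green, red); there is no depth.
- vision.calibration(name): a dict with "intrinsics" (3x3 intrinsics, pixels), "distortion" ([k1, k2, p1, p2, k3] as OpenCV has them; the pictures are not rectified), "rvec" (rotation vector, rad) and "tvec" (3), from world to camera coordinates, as OpenCV has them. Camera axes: x right, y down, z forward; pixel columns grow to the right and rows downward; lengths in m; the calibration is good to about 2 mm. A picture is of the moment at which its call begins: read the wrist's pose just before it. calibration takes no time and is no camera call; for the wrist camera it gives the pose at the moment of the call.
- job.job_done(): hands the job in, once; it reports no verdict.
The state is a dict: "time_s": time; "joint_pos": joint angles; "dq": joint speeds; "joint_efforts": joint torques, N m; "eef_pos": TCP position; "orientation": TCP orientation; "ft_force": force on the tool from outside, world axes, zero at the start; "wrist_torque": the same for the moment, N m; "width": finger opening in m.
Only numpy, scipy, OpenCV 4.12 (cv2) and the standard library are available. Lean on these libraries where they do the work, as an engineer would, in place of code of your own. Each camera call takes 0.05 s, during which the arm holds its last target.

## Working session

There is one attempt and no reset: what is moved stays moved. The work goes in short steps, Python scripts to look and compute and a shell command to move; the robot and the scene stay as the last step left them, time stands still between calls to the robot, and variables do not carry over. Pictures are saved under pics/ and viewed, and the job is handed in when it is done.

```bash
ls; mkdir -p pics
python3 - <<'E'
from station import telemetry, vision, job, bot
import cv2
print(telemetry.get_obs())
for n in ["scene","top","wrist"]:
    im=vision.camera(n); cv2.imwrite(f"pics/{n}0.png",im)
    print(n,vision.calibration(n))
E
```

```text
pics
{'time_s': 0.0, 'joint_pos': array([ 6.02107325e+01,  1.26764202e+01,  8.75257543e+01, -1.19235677e-03,
        7.99111015e+01, -7.22666913e+00]), 'dq': array([-0.08670751,  0.0161989 , -0.00897921, -0.10234338,  0.0147754 ,
        0.00615524]), 'joint_efforts': array([-4.74667504e-04, -4.94574451e+01, -3.87398493e+01,  7.00728223e-02,
        5.63782873e-02, -1.08150507e-04]), 'eef_pos': array([0.2395199 , 0.57660184, 0.22142463]), 'orientation': array([-1.79887476e+02, -1.30853696e-02,  1.57437599e+02]), 'ft_force': array([-0.2213894 , -0.39493372, -0.02826872]), 'wrist_torque': array([-0.00931343,  0.02750898,  0.02320895]), 'width': 0.08715181565137503}
scene {'intrinsics': array([[472.66061877,   0.        , 314.70971465],
       [  0.        , 472.66061877, 233.57311574],
       [  0.        ,   0.        ,   1.        ]]), 'distortion': array([-0.03579555,  0.        ,  0.        ,  0.        ,  0.        ]), 'rvec': array([ 2.12962734, -0.83965796,  0.38483072]), 'tvec': array([-0.29551253,  0.35529028,  0.68790885])}
top {'intrinsics': array([[495.67468502,   0.        , 322.39182884],
       [  0.        , 495.67468502, 232.49439848],
       [  0.        ,   0.        ,   1.        ]]), 'distortion': array([-0.05464631,  0.        ,  0.        ,  0.        ,  0.        ]), 'rvec': array([ 2.14560274, -2.11527656,  0.20764543]), 'tvec': array([0.10254847, 0.52413848, 1.02011542])}
wrist {'intrinsics': array([[365.26958497,   0.        , 318.26369313],
       [  0.        , 365.26958497, 239.19687457],
       [  0.        ,   0.        ,   1.        ]]), 'distortion': array([-0.05375862,  0.        ,  0.        ,  0.        ,  0.        ]), 'rvec': array([-2.40744249, -1.60527123, -0.22942556]), 'tvec': array([-0.62408488, -0.03422044,  0.39063898])}
```

View pics/scene0.png

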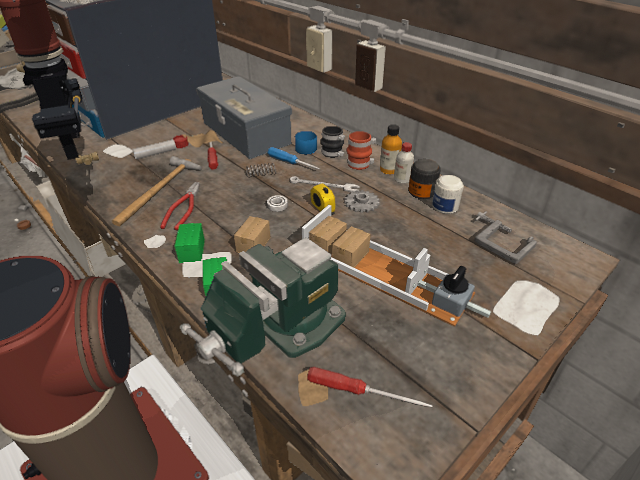

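View pics/top0.png

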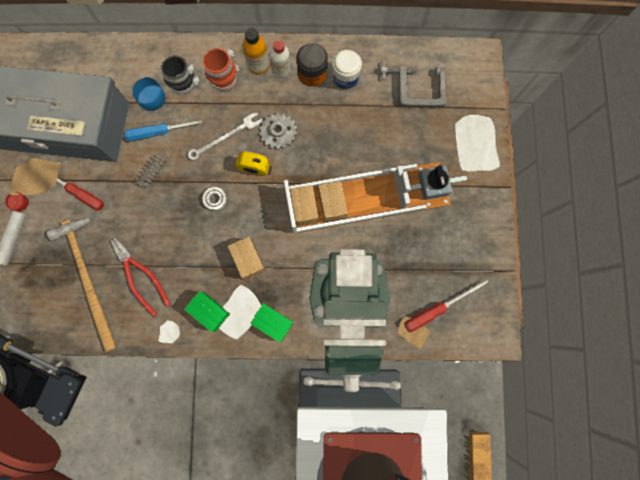

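View pics/wrist0.png

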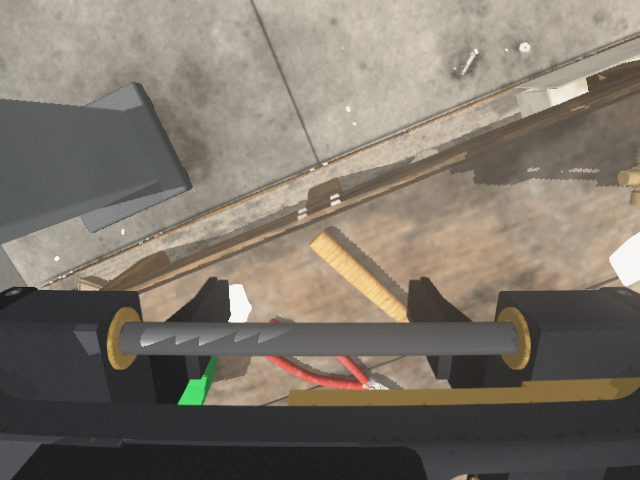

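The top view has the loose brown carton at about (245,257), the rack from (290,205) to (450,185), the knob at (437,178), and the vise (350,290) standing between. The bearing is at (213,198), the tape at (254,163), the red screwdriver at (440,310), and the green decoys at (207,312) and (271,322). I'll enlarge for the details.

```bash
cat > h.py <<'E'
import numpy as np, cv2
from scipy.spatial.transform import Rotation as R
from station import telemetry, vision, job, bot
def cal(n):
    c=vision.calibration(n); return c['intrinsics'],c['distortion'],cv2.Rodrigues(c['rvec'])[0],c['tvec']
def ray(c,px):
    K,D,Rm,t=c
    u=cv2.undistortPoints(np.array([[px]],float),K,D)[0,0]
    d=Rm.T@np.array([u[0],u[1],1.]); o=-Rm.T@t
    return o,d/np.linalg.norm(d)
def onz(c,px,z):
    o,d=ray(c,px); return o+d*(z-o[2])/d[2]
def tri(obs):
    A=np.zeros((3,3));b=np.zeros(3);rs=[]
    for c,px in obs:
        o,d=ray(c,px);P=np.eye(3)-np.outer(d,d);A+=P;b+=P@o;rs.append((o,P))
    x=np.linalg.solve(A,b); return x,[np.linalg.norm(P@(x-o)) for o,P in rs]
def proj(c,p):
    K,D,Rm,t=c
    return cv2.projectPoints(np.array([p],float),cv2.Rodrigues(Rm)[0],t,K,D)[0][0,0]
def crop(im,x0,y0,x1,y1,s,name):
    o=cv2.resize(im[y0:y1,x0:x1],None,fx=s,fy=s,interpolation=cv2.INTER_CUBIC)
    for x in range((x0+9)//10*10,x1,10):
        cv2.line(o,(int((x-x0)*s),0),(int((x-x0)*s),6 if x%50 else 14),(0,0,255) if x%50 else (255,0,255),1)
    for y in range((y0+9)//10*10,y1,10):
        cv2.line(o,(0,int((y-y0)*s)),(6 if y%50 else 14,int((y-y0)*s)),(0,0,255) if y%50 else (255,0,255),1)
    cv2.imwrite(name,o)
E
python3 - <<'E'
from h import *
t=cv2.imread('pics/top0.png');s=cv2.imread('pics/scene0.png')
crop(t,215,150,475,310,3,'pics/t_crop.png')
crop(s,225,200,495,330,2.9,'pics/s_crop.png')
E
```

```text
(no output)
```

View pics/t_crop.png

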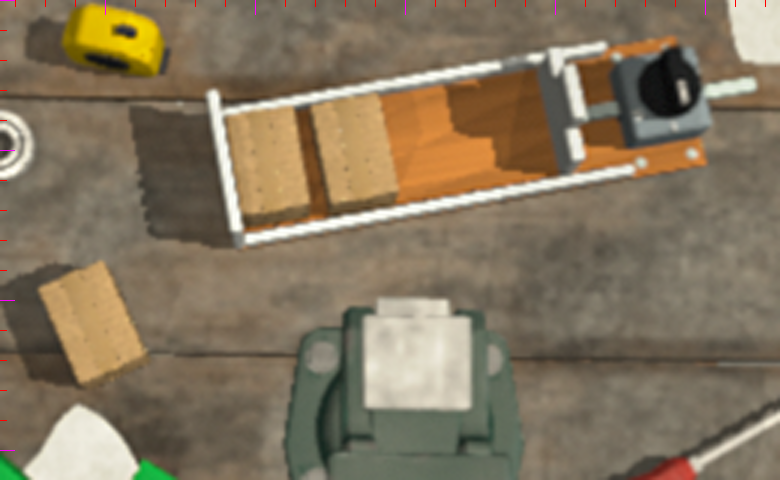

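View pics/s_crop.png

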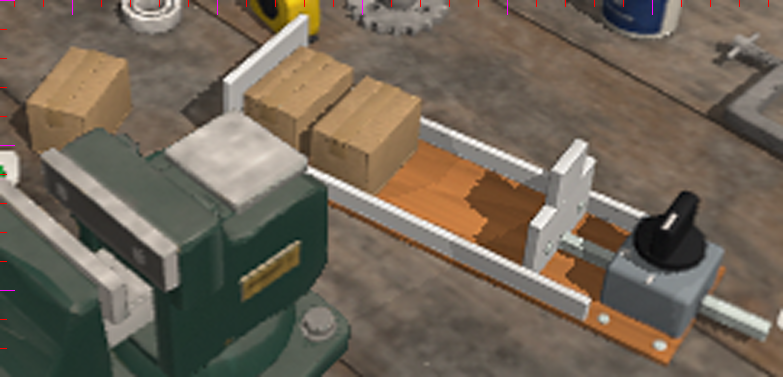

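Run:
```python
from h import *
np.set_printoptions(precision=4,suppress=True)
T=cal('top');S=cal('scene')
print('cams',-T[2].T@T[3],-S[2].T@S[3])
tp=lambda x,y:(215+x/3,150+y/3)
sp=lambda x,y:(225+x/2.9,200+y/2.9)
def pr(n,a,b):
    x,e=tri([(T,tp(*a)),(S,sp(*b))]);print(n,x,np.round(e,4))
# carton c top corners
pr('c far-left',(40,288),(75,47))
pr('c far-right',(103,262),(131,60))
pr('c near-left',(82,380),(38,100)) 
for p in [(40,288),(103,262),(147,350),(82,381)]: print('c52',onz(T,tp(*p),.052))
pr('wall top far',(213,92),(306,15)); pr('wall top near',(238,240),(230,80))
pr('base near right',(706,163),(668,362))
pr('knob pointer bar high end',(677,50),(690,193))
for p in [(706,163),(676,38)]: print('base z6',onz(T,tp(*p),.006))
```

```text
cams [0.3281 0.1205 1.0971] [ 0.0141 -0.4288  0.709 ]
c far-left [0.4901 0.3107 0.0487] [0.0002 0.0002]
c far-right [0.5102 0.2659 0.0501] [0.0011 0.0011]
c near-left [0.4269 0.2766 0.05  ] [0.0026 0.0026]
c52 [0.4894 0.3103 0.052 ]
c52 [0.5089 0.2662 0.052 ]
c52 [0.4463 0.2327 0.052 ]
c52 [0.4237 0.2776 0.052 ]
wall top far [0.6289 0.1898 0.0746] [0.0003 0.0003]
wall top near [0.5239 0.1671 0.0794] [0.0033 0.0033]
base near right [ 0.6    -0.1811  0.0046] [0.0005 0.0005]
knob pointer bar high end [ 0.6608 -0.1394  0.0889] [0.0013 0.0013]
base z6 [ 0.6001 -0.1811  0.006 ]
base z6 [ 0.699  -0.1614  0.006 ]
```

Run:
```python
from h import *
np.set_printoptions(precision=4,suppress=True)
T=cal('top');S=cal('scene')
tp=lambda x,y:(215+x/3,150+y/3)
sp=lambda x,y:(225+x/2.9,200+y/2.9)
# rack: base right corners z6, wall top outer corners z76 (outer face y=183, x +-52?)
n=onz(T,tp(706,163),.006);f=onz(T,tp(676,38),.006)
wn=onz(T,tp(236,243),.076);wf=onz(T,tp(209,92),.076)
print('wall outer',wn,wf,np.linalg.norm(wn-wf))
for a,b in((n,f),(wn,wf)): print(np.degrees(np.arctan2((b-a)[1],(b-a)[0])))
d=(wn+wf)/2-(n+f)/2; print('long',np.degrees(np.arctan2(-d[0],d[1])),np.linalg.norm(d[:2]))
y=d.copy();y[2]=0;y/=np.linalg.norm(y);x=np.array([y[1],-y[0],0]);
o=(n+f)/2+.1815*y; o2=(wn+wf)/2-.183*y; print('o',o,o2); o=(o+o2)/2
def rk(n,p): q=p-o; print(n,'rack',np.round([q@x,q@y,p[2]],4))
for p in [(313,104),(378,95),(397,188),(330,203)]: rk('b',onz(T,tp(*p),.058))
for p in [(228,115),(297,106),(309,205),(245,216)]: rk('a',onz(T,tp(*p),.058))
for p in [(562,66),(575,63),(585,118),(572,122)]: rk('tab',onz(T,tp(*p),.094))
rk('tab tri far', tri([(T,tp(562,66)),(S,sp(577,142))])[0])
rk('knob',tri([(T,tp(668,84)),(S,sp(672,222))])[0])
rk('knob86', onz(T,tp(670,84),.073))
P=lambda a:o+a[0]*x+a[1]*y+np.array([0,0,a[2]-o[2]])
for q in [(0,-.150,.086),(0,-.08,.08),(0,0.03,.006)]: print(q,P(q))
```

```text
wall outer [0.5196 0.1705 0.076 ] [0.6287 0.1924 0.076 ] 0.11126957908698402
11.281200896350295
11.322058223693492
long 12.062470933859693 0.3606730568565156
o [0.6116 0.0062 0.006 ] [0.6124 0.0025 0.076 ]
b rack [0.0377 0.1083 0.058 ]
b rack [0.0352 0.0607 0.058 ]
b rack [-0.0351  0.0614  0.058 ]
b rack [-0.0366  0.1107  0.058 ]
a rack [0.0415 0.1702 0.058 ]
a rack [0.0384 0.12   0.058 ]
a rack [-0.0351  0.1257  0.058 ]
a rack [-0.0341  0.172   0.058 ]
tab rack [ 0.0212 -0.0672  0.094 ]
tab rack [ 0.0216 -0.0767  0.094 ]
tab rack [-0.0189 -0.0745  0.094 ]
tab rack [-0.02   -0.0648  0.094 ]
tab tri far rack [ 0.022  -0.0676  0.0887]
knob rack [ 0.0001 -0.1458  0.0728]
knob86 rack [-0.0011 -0.1459  0.073 ]
(0, -0.15, 0.086) [ 0.6433 -0.1423  0.086 ]
(0, -0.08, 0.08) [ 0.6287 -0.0739  0.08  ]
(0, 0.03, 0.006) [0.6057 0.0337 0.006 ]
```

```bash
cat >> h.py <<'E'
np.set_printoptions(precision=4,suppress=True)
def plan(p,yaw,n=None,pose=None):
    s=telemetry.get_obs(); p0=s['eef_pos'];r0=R.from_euler('xyz',s['orientation'],degrees=True)
    if pose is not None: p0=np.array(pose[:3]);r0=R.from_euler('xyz',[180,0,pose[3]],degrees=True)
    p=np.array(p); r1=R.from_euler('xyz',[180,0,yaw],degrees=True)
    w=(r0.inv()*r1).as_rotvec(degrees=True)
    m=max(np.linalg.norm(p-p0)/.058,np.abs(w).max()/10.2); n=n or int(np.ceil(m))
    print('t',round(s['time_s'],2),'at',p0,s['orientation'],'F',s['ft_force'],'w',round(s['width'],4),'need',round(m,2),'rows',n)
    for i in range(n):
        r=r0*R.from_rotvec(w*i/n,degrees=True)
        print(np.round(np.r_[r.inv().apply((p-p0)/n*100),w/n],2).tolist())
E
python3 -c "
from h import *
plan([.467,.272,.16],206.5,10)"
```

```text
t 0.15 at [0.2396 0.5768 0.2217] [-179.9169   -0.0099  157.4362] F [0.1405 0.3177 1.0883] w 0.0869 need 6.64 rows 10
[-3.27, -1.94, 0.62, -0.01, -0.0, -4.91]
[-3.09, -2.21, 0.62, -0.01, -0.0, -4.91]
[-2.89, -2.47, 0.62, -0.01, -0.0, -4.91]
[-2.67, -2.71, 0.62, -0.01, -0.0, -4.91]
[-2.43, -2.93, 0.62, -0.01, -0.0, -4.91]
[-2.17, -3.12, 0.62, -0.01, -0.0, -4.91]
[-1.89, -3.3, 0.62, -0.01, -0.0, -4.91]
[-1.6, -3.45, 0.62, -0.01, -0.0, -4.91]
[-1.3, -3.57, 0.62, -0.01, -0.0, -4.91]
[-0.99, -3.67, 0.62, -0.01, -0.0, -4.91]
```

```bash
python3 -m creep '[[[-3.3,-1.9,0.6,0,0,-4.9],[-3.1,-2.2,0.6,0,0,-4.9],[-2.9,-2.5,0.6,0,0,-4.9],[-2.7,-2.7,0.6,0,0,-4.9],[-2.4,-2.9,0.6,0,0,-4.9]]]' 8.7 20
python3 -m creep '[[[-2.2,-3.1,0.6,0,0,-4.9],[-1.9,-3.3,0.6,0,0,-4.9],[-1.6,-3.5,0.6,0,0,-4.9],[-1.3,-3.6,0.6,0,0,-4.9],[-1.0,-3.7,0.6,0,0,-4.9]]]'
python3 -m creep '[[[0,0,0,0,0,0],[0,0,0,0,0,0],[0,0,0,0,0,0],[0,0,0,0,0,0],[0,0,0,0,0,0]]]'
python3 -c "
from h import *
plan([.467,.272,.16],206.5,5)
c=cal('wrist'); cv2.imwrite('pics/w1.png',vision.camera('wrist'))
for a in ([.4894,.3103],[.5089,.2662],[.4463,.2327],[.4237,.2776]): print(proj(c,a+[.052]))"
```

```text
time_s: 0.78
eef_pos: [0.3546, 0.424, 0.1921]
orientation: [-180.0, -0.0, -177.9]
ft_force: [0.4, 0.4, 0.1]
width: 0.087
time_s: 1.4
eef_pos: [0.4688, 0.2707, 0.1621]
orientation: [180.0, -0.0, -153.4]
ft_force: [0.3, -0.4, 0.2]
width: 0.0872
time_s: 2.02
eef_pos: [0.4681, 0.2724, 0.1627]
orientation: [-180.0, 0.0, -153.5]
ft_force: [1.1, -0.5, 0.2]
width: 0.0874
t 2.02 at [0.4681 0.2724 0.1627] [-180.        0.0116 -153.515 ] F [ 1.1009 -0.4911  0.2185] w 0.0874 need 0.05 rows 5
[0.02, 0.0, 0.05, -0.0, 0.0, -0.0]
[0.02, 0.0, 0.05, -0.0, 0.0, -0.0]
[0.02, 0.0, 0.05, -0.0, 0.0, -0.0]
[0.02, 0.0, 0.05, -0.0, 0.0, -0.0]
[0.02, 0.0, 0.05, -0.0, 0.0, -0.0]
[349.5395 278.3184]
[289.5173 275.8067]
[284.5596 187.3659]
[351.8453 187.0286]
```

View pics/w1.png

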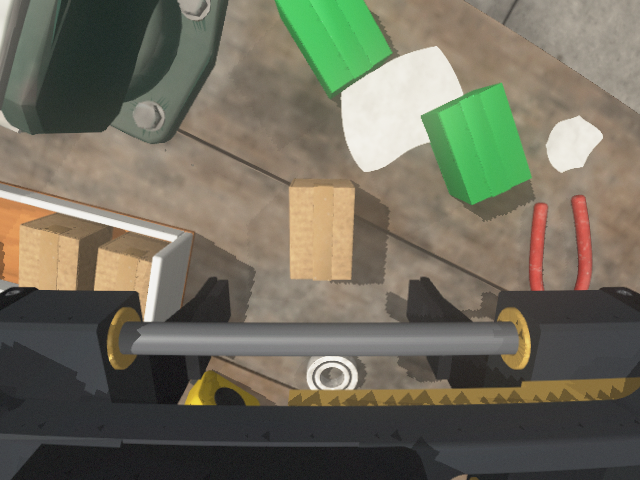

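The wrist picture shows the loose carton's top at (289–355, 187–280), square to the jaws and centred between them to about 2 mm. The vise is clear at top left. Descending.

```bash
python3 -m creep '[[[0,0.1,3,0,0,0],[0,0.1,4,0,0,0],[0,0,4,0,0,0],[0,0,2,0,0,0],[0,0,0.5,0,0,0]]]' 8.7 25
python3 -m creep '[[[0,0,0,0,0,0],[0,0,0,0,0,0],[0,0,0,0,0,0],[0,0,0,0,0,0],[0,0,0,0,0,0]]]' 4 25
python3 -c "
from h import *
cv2.imwrite('pics/w2.png',vision.camera('wrist'));s=telemetry.get_obs();print(s['width'],s['eef_pos'],s['ft_force'])"
```

```text
time_s: 2.7
eef_pos: [0.4662, 0.2733, 0.0259]
orientation: [180.0, -0.2, -153.6]
ft_force: [-0.6, -0.1, 0.6]
width: 0.087
time_s: 3.32
eef_pos: [0.4678, 0.2738, 0.028]
orientation: [180.0, 0.0, -153.6]
ft_force: [-0.2, 0.5, 2.1]
width: 0.0495
0.04990619726583596 [0.4678 0.2738 0.028 ] [-0.7948  0.0548  2.9544]
```

View pics/w2.png

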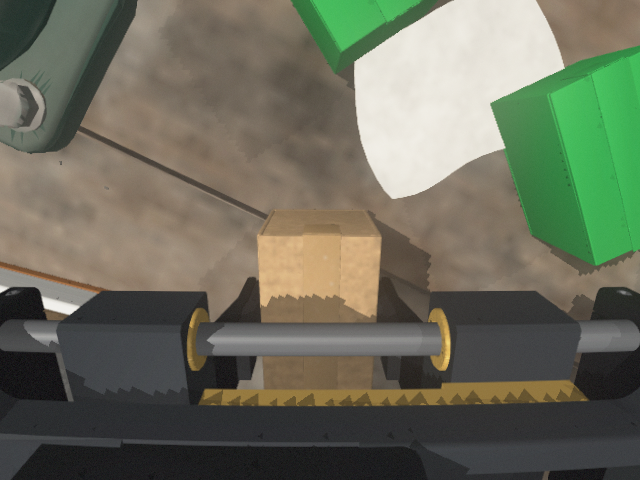

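The grip measures 50 mm with the carton square between the pads. Next I lift and carry it to above the slot.

```bash
python3 -m creep '[[[0,0,-1,0,0,0],[0,0,-3,0,0,0],[0,0,-4,0,0,0],[0,0,-5,0,0,0],[0,0,-4,0,0,0]]]'
python3 -c "
from h import *
plan([.6124,.0024,.20],192,10)
cv2.imwrite('pics/s2.png',vision.camera('scene'))"
```

```text
time_s: 4.0
eef_pos: [0.4677, 0.2737, 0.2001]
orientation: [-180.0, 0.1, -153.6]
ft_force: [-0.2, 0.3, -0.4]
width: 0.0497
t 4.0 at [0.4677 0.2737 0.2001] [-179.9908    0.0942 -153.5637] F [-0.1698  0.3367 -0.4153] w 0.0497 need 5.3 rows 10
[-0.09, -3.07, 0.0, 0.0, 0.01, 1.44]
[-0.16, -3.07, 0.0, 0.0, 0.01, 1.44]
[-0.24, -3.07, 0.0, 0.0, 0.01, 1.44]
[-0.32, -3.06, 0.0, 0.0, 0.01, 1.44]
[-0.4, -3.05, 0.0, 0.0, 0.01, 1.44]
[-0.47, -3.04, 0.0, 0.0, 0.01, 1.44]
[-0.55, -3.03, 0.0, 0.0, 0.01, 1.44]
[-0.63, -3.01, 0.0, 0.0, 0.01, 1.44]
[-0.7, -2.99, 0.0, 0.0, 0.01, 1.44]
[-0.78, -2.98, 0.0, 0.0, 0.01, 1.44]
```

View pics/s2.png

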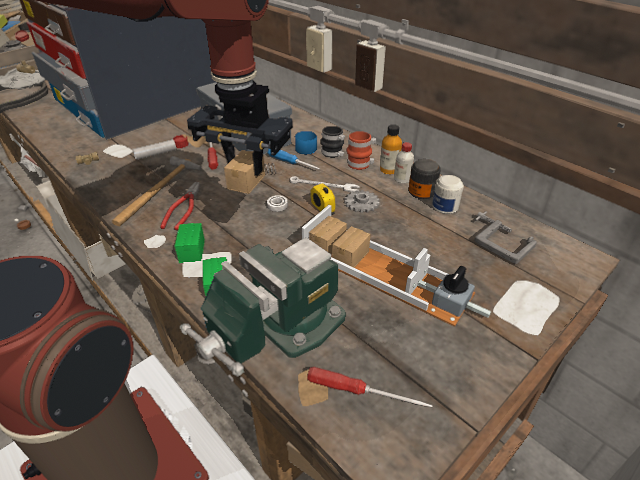

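The carton hangs level in the jaws at about (240,175), and nothing stands in the way to the rack.

```bash
python3 -m creep '[[[-0.1,-3.1,0,0,0,1.4],[-0.2,-3.1,0,0,0,1.4],[-0.2,-3.1,0,0,0,1.4],[-0.3,-3.1,0,0,0,1.5],[-0.4,-3.0,0,0,0,1.5]]]'
python3 -m creep '[[[-0.5,-3.0,0,0,0,1.4],[-0.6,-3.0,0,0,0,1.4],[-0.6,-3.0,0,0,0,1.4],[-0.7,-3.0,0,0,0,1.5],[-0.8,-3.0,0,0,0,1.5]]]'
python3 -m creep '[[[0,0,3,0,0,0],[0,0,3,0,0,0],[0,0,2,0,0,0],[0,0,0,0,0,0],[0,0,0,0,0,0]]]'
python3 -c "
from h import *
plan([.6124,.0024,.12],192,5)
t=vision.camera('top');s=vision.camera('scene')
crop(t,265,150,475,310,3.5,'pics/t3.png')
crop(s,275,170,495,330,3.4,'pics/s3.png');cv2.imwrite('pics/w3.png',vision.camera('wrist'))"
```

```text
time_s: 4.68
eef_pos: [0.5405, 0.1363, 0.1977]
orientation: [-180.0, -0.0, -160.8]
ft_force: [0.1, -0.9, -0.9]
width: 0.0497
time_s: 5.3
eef_pos: [0.6136, 0.0014, 0.1976]
orientation: [180.0, -0.0, -168.0]
ft_force: [0.1, -0.3, -0.7]
width: 0.0493
time_s: 5.92
eef_pos: [0.6142, 0.0024, 0.1188]
orientation: [-180.0, 0.1, -168.0]
ft_force: [0.8, 0.3, -0.9]
width: 0.0498
t 5.92 at [0.6142 0.0024 0.1188] [-179.9665    0.0956 -167.9511] F [ 0.8339  0.2861 -0.8599] w 0.0498 need 0.04 rows 5
[0.04, 0.01, -0.02, -0.01, 0.02, 0.01]
[0.04, 0.01, -0.02, -0.01, 0.02, 0.01]
[0.04, 0.01, -0.02, -0.01, 0.02, 0.01]
[0.04, 0.01, -0.02, -0.01, 0.02, 0.01]
[0.04, 0.01, -0.02, -0.01, 0.02, 0.01]
```

View pics/w3.png

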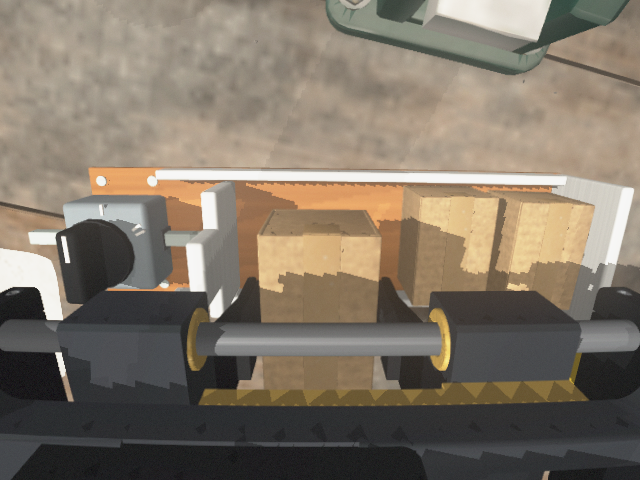

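View pics/s3.png

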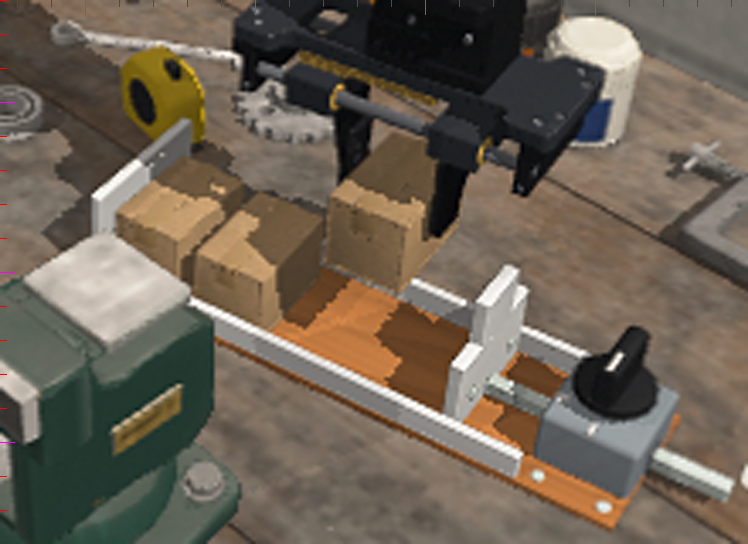

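Run:
```python
from h import *
W=cal('wrist')
a=np.radians(12);x=np.array([np.cos(a),np.sin(a),0]);y=np.array([-x[1],x[0],0]);o=np.array([.612,.0044,0])+.004*y
def rk(n,px,z):
    p=onz(W,px,z);q=p-o;print(n,p[:2],'rack',round(q@x,4),round(q@y,4))
rk('rail out L',(157,170),.024);rk('rail out R',(565,177),.024)
rk('rail in L',(157,180),.024);rk('rail in R',(560,186),.024)
rk('b near corner L',(404,192),.058);rk('b near R',(496,193),.058);rk('a L',(503,198),.058)
rk('tab edge top R',(237,186),.062)
p=telemetry.get_obs()['eef_pos'];q=p-o;print('tcp',q@x,q@y)
for px in ((259,236),(381,236)): rk('c near top',px,.1188+.024)
```

```text
rail out L [ 0.5875 -0.1199] rack -0.0498 -0.1204
rail out R [0.5313 0.1647] rack -0.0456 0.1696
rail in L [ 0.5945 -0.1192] rack -0.0428 -0.1213
rail in R [0.5382 0.1635] rack -0.0391 0.167
b near corner L [0.5631 0.0447] rack -0.0395 0.0456
b near R [0.5514 0.1012] rack -0.0392 0.1033
a L [0.5534 0.1067] rack -0.036 0.1082
tab edge top R [ 0.58   -0.0554] rack -0.0437 -0.0559
tcp 0.0019601694006133844 -0.0064823803688833755
c near top [ 0.5825 -0.0287] rack -0.0357 -0.0303
c near top [0.5725 0.0182] rack -0.0357 0.0177
```

The wrist view has the carton at (259–381, 236 and below), over the channel. It is about 26 mm from the stop plate and 28 mm from carton b, which leaves room for the fingers. The rail is parallel to within about 0.5°. Lowering.

```bash
python3 -m creep '[[[0,0,2.5,0,0,0],[0,0,2.5,0,0,0],[0,0,2,0,0,0],[0,0,0.7,0,0,0],[0,0,0.3,0,0,0]]]'
python3 -m creep '[[[0,0,0.2,0,0,0],[0,0,0.2,0,0,0],[0,0,0,0,0,0],[0,0,0,0,0,0],[0,0,0,0,0,0]]]'
python3 -c "
from h import *
print(telemetry.get_obs()['eef_pos']);cv2.imwrite('pics/w4.png',vision.camera('wrist'));crop(vision.camera('scene'),275,170,495,330,3.4,'pics/s4.png')"
```

```text
time_s: 6.7
eef_pos: [0.6137, 0.0024, 0.0377]
orientation: [-180.0, 0.0, -168.0]
ft_force: [0.4, -1.1, -0.5]
width: 0.0503
time_s: 7.32
eef_pos: [0.6138, 0.0023, 0.034]
orientation: [-180.0, 0.1, -168.0]
ft_force: [0.3, 0.2, 1.8]
width: 0.0498
[0.6138 0.0023 0.034 ]
```

View pics/w4.png

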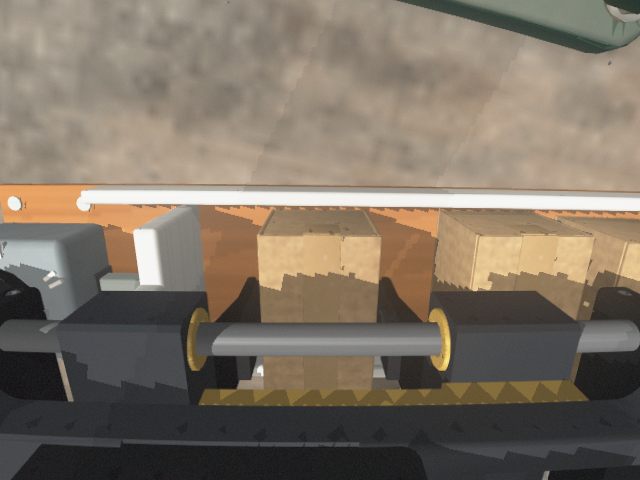

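View pics/s4.png

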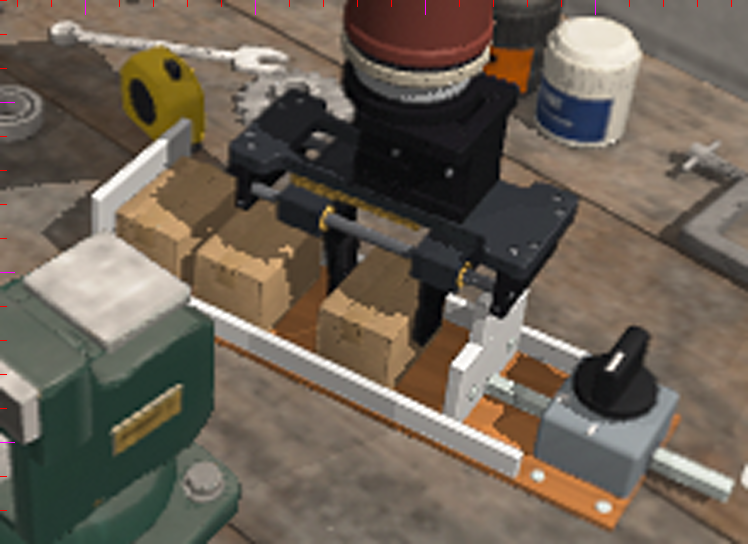

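The carton is down in the channel at about (258–380, 235) in the wrist view, level with carton b, and contact force has risen by about 2 N. Releasing and rising.

```bash
python3 -m creep '[[[0,0,0,0,0,0],[0,0,0,0,0,0],[0,0,0,0,0,0],[0,0,-0.5,0,0,0],[0,0,-1,0,0,0]]]' 6.2 25
python3 -m creep '[[[0,0,-2,0,0,0],[0,0,-3,0,0,0],[0,0,-4,0,0,0],[0,0,-3,0,0,0],[0,0,0,0,0,0]]]'
python3 -m creep '[[[0,3,-1,0,0,0],[0,4,0,0,0,0],[0,3,0,0,0,0],[0,0,0,0,0,0],[0,0,0,0,0,0]]]'
python3 -c "
from h import *
s=telemetry.get_obs();print(s['time_s'],s['eef_pos'],s['width']);np.savez('wc.npz',*cal('wrist'));cv2.imwrite('pics/w5.png',vision.camera('wrist'));crop(vision.camera('top'),265,150,475,310,3.5,'pics/t5.png')"
```

```text
time_s: 8.05
eef_pos: [0.613, 0.0024, 0.0486]
orientation: [180.0, -0.1, -168.0]
ft_force: [-0.4, -0.6, 0.4]
width: 0.0619
time_s: 8.68
eef_pos: [0.616, 0.0021, 0.1738]
orientation: [-179.8, 0.5, -168.0]
ft_force: [0.4, -0.5, -0.4]
width: 0.0624
time_s: 9.3
eef_pos: [0.5923, 0.0998, 0.1781]
orientation: [-180.0, -0.0, -167.9]
ft_force: [-0.6, -0.6, 1.1]
width: 0.0622
9.3 [0.5923 0.0998 0.1781] 0.062178270425641065
```

View pics/w5.png

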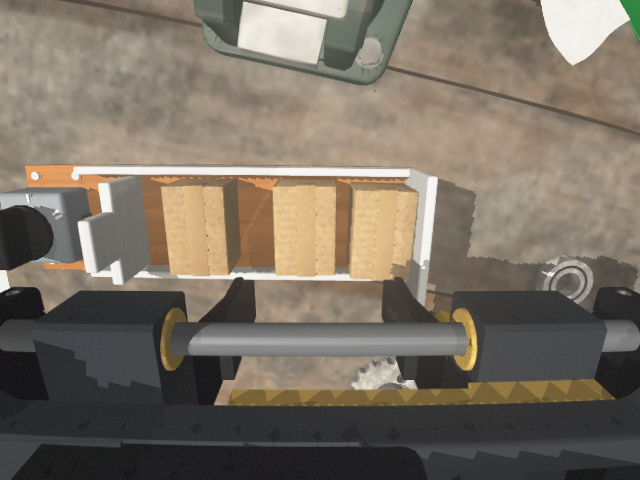

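View pics/t5.png

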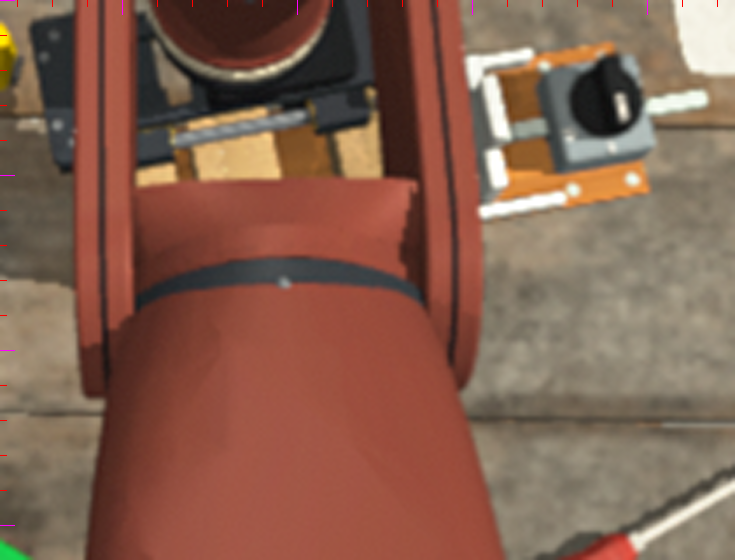

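The wrist view shows all three cartons standing in line: c at (163–238), b at (275–336), a at (350–417). Next a wrist look centred on the tab and knob.

```bash
python3 -c "
from h import *
plan([.615,-.10,.19],191.6,5)"
```

```text
t 9.4 at [0.5926 0.0992 0.1783] [-179.986    -0.0217 -168.0199] F [ 0.0225 -0.844   1.4548] w 0.0618 need 3.46 rows 5
[0.39, -3.99, -0.23, -0.0, -0.0, 0.08]
[0.38, -3.99, -0.23, -0.0, -0.0, 0.08]
[0.38, -3.99, -0.23, -0.0, -0.0, 0.08]
[0.37, -3.99, -0.23, -0.0, -0.0, 0.08]
[0.37, -3.99, -0.23, -0.0, -0.0, 0.08]
```

```bash
python3 -m creep '[[[0.4,-4.0,-0.2,0,0,0.1],[0.4,-4.0,-0.2,0,0,0.1],[0.4,-4.0,-0.2,0,0,0.1],[0.4,-4.0,-0.2,0,0,0.1],[0.4,-4.0,-0.2,0,0,0]]]' 5
python3 -m creep '[[[0,0,0,0,0,0],[0,0,0,0,0,0],[0,0,0,0,0,0],[0,0,0,0,0,0],[0,0,0,0,0,0]]]'
python3 -c "
from h import *
s=telemetry.get_obs();print(s['eef_pos'],s['orientation']);np.savez('wc6.npz',*cal('wrist'));im=vision.camera('wrist');cv2.imwrite('pics/w6.png',im);crop(im,150,140,480,300,2.4,'pics/w6c.png')"
```

```text
time_s: 10.02
eef_pos: [0.6139, -0.1022, 0.1886]
orientation: [-180.0, -0.0, -168.5]
ft_force: [-0.7, 0.2, -0.8]
width: 0.0502
time_s: 10.65
eef_pos: [0.614, -0.099, 0.1886]
orientation: [180.0, 0.0, -168.3]
ft_force: [-0.3, -0.7, 0.4]
width: 0.0502
[ 0.614  -0.099   0.1886] [ 179.9995    0.0023 -168.3052]
```

View pics/w6c.png

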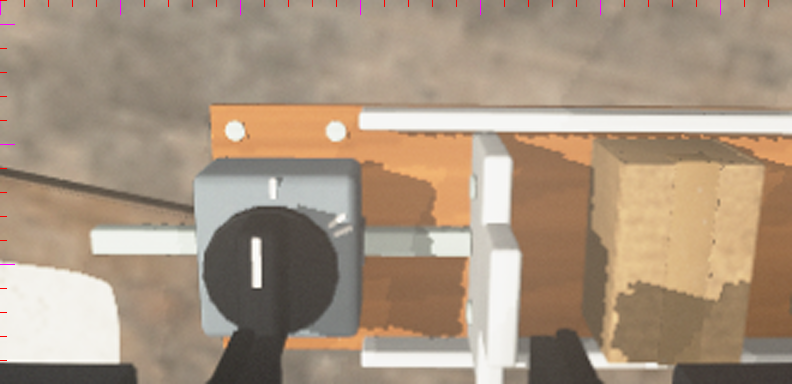

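View pics/w6.png

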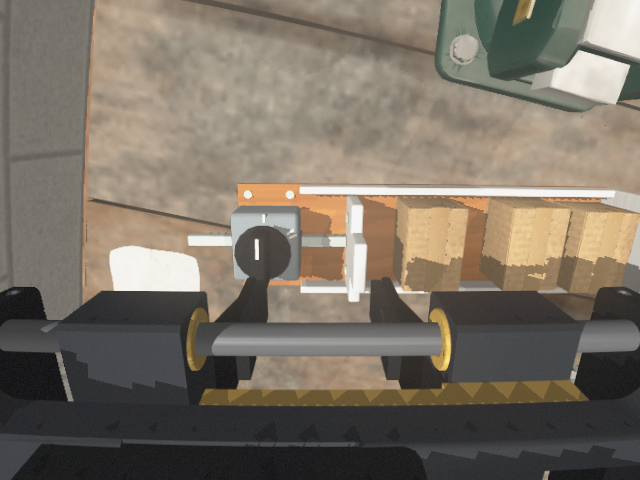

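Run:
```python
from h import *
z=np.load('wc6.npz');W=[z[k] for k in z]
print('cam',-W[2].T@W[3])
f=lambda x,y:(150+x/2.4,140+y/2.4)
def g(n,a,h):
    p=onz(W,f(*a),h);print(n,p);return p
T=cal('top');tp=lambda x,y:(215+x/3,150+y/3); t5=lambda x,y:(265+x/3.5,150+y/3.5)
a=[g('tab',q,.094) for q in ((490,225),(519,225),(515,362),(495,362))];print('tab mean',np.mean(a,0))
d=[g('disc',q,.060) for q in ((203,270),(338,270),(271,206))];print('disc c',(d[0]+d[1])/2)
g('pointer',(256,262),.086)
h=[g('hous',q,.044) for q in ((196,172),(362,172))];print((h[0]+h[1])/2)
b=[g('base L near',(211,105),.006),g('rail near in L',(361,129),.024),g('rail near in R',(790,132),.024),g('rail far in L',(363,340),.024)]
v=b[2]-b[1];print('rail ang',np.degrees(np.arctan2(-v[0],v[1])), np.linalg.norm(b[3]-b[1]))
for n,q,w in (('tab near L',(560,66),(0,0)),):
  pass
print('tri disc',tri([(W,f(271,270)),(T,t5(605,103))]))
print('tri tab far/near corner', tri([(W,f(490,225)),(T,t5(488,188))]), tri([(W,f(519,225)),(T,t5(487,146))]))
```

```text
cam [ 0.5387 -0.1149  0.3503]
tab [ 0.6033 -0.075   0.094 ]
tab [ 0.6016 -0.0663  0.094 ]
tab [ 0.6458 -0.0568  0.094 ]
tab [ 0.6471 -0.063   0.094 ]
tab mean [ 0.6245 -0.0653  0.094 ]
disc [ 0.6481 -0.1642  0.06  ]
disc [ 0.6385 -0.1179  0.06  ]
disc [ 0.6204 -0.1445  0.06  ]
disc c [ 0.6433 -0.1411  0.06  ]
pointer [ 0.6322 -0.1436  0.086 ]
hous [ 0.618  -0.1745  0.044 ]
hous [ 0.6061 -0.1164  0.044 ]
[ 0.612  -0.1454  0.044 ]
base L near [ 0.5999 -0.1799  0.006 ]
rail near in L [ 0.5944 -0.1199  0.024 ]
rail near in R [0.5623 0.0392 0.024 ]
rail far in L [ 0.678  -0.1031  0.024 ]
rail ang 11.390321386410834 0.08531993240682864
tri disc (array([ 0.6422, -0.1406,  0.0614]), [np.float64(0.0005058038489335093), np.float64(0.0005058038489336152)])
tri tab far/near corner (array([ 0.6014, -0.0686,  0.0506]), [np.float64(0.012468439426114258), np.float64(0.0124684394261146)]) (array([ 0.607 , -0.063 ,  0.0772]), [np.float64(0.0012682827193525998), np.float64(0.0012682827193525167)])
```

Measurements agree: the knob axis is at about (0.643, -0.141), by wrist ray and by wrist/top triangulation at z 0.061. The tab centre is at about (0.6265, -0.065) and the rack axis is turned about 11.5°. I'll straddle the tab with the jaws part open and push with the rear finger.

```bash
python3 -c "
from h import *
plan([.6265,-.063,.068],191.5,5)"
```

```text
t 10.7 at [ 0.614  -0.0991  0.1886] [-179.9981   -0.001  -168.3135] F [ 0.0728 -0.4962 -0.104 ] w 0.0498 need 2.18 rows 5
[-0.39, 0.66, 2.41, -0.0, -0.0, 0.04]
[-0.39, 0.66, 2.41, -0.0, -0.0, 0.04]
[-0.39, 0.66, 2.41, -0.0, -0.0, 0.04]
[-0.39, 0.66, 2.41, -0.0, -0.0, 0.04]
[-0.39, 0.66, 2.41, -0.0, -0.0, 0.04]
```

```bash
python3 -m creep '[[[-1,1.7,1,0,0,0.1],[-1,1.6,2,0,0,0.1],[0,0,1,0,0,0],[0,0,0,0,0,0],[0,0,0,0,0,0]]]' 4
python3 -c "
from h import *
plan([.6265,-.063,.068],191.5,5);cv2.imwrite('pics/w7.png',vision.camera('wrist'));crop(vision.camera('scene'),345,190,495,330,4,'pics/s7.png')"
```

```text
time_s: 11.32
eef_pos: [0.627, -0.0637, 0.1486]
orientation: [-180.0, 0.0, -168.6]
ft_force: [-0.0, 0.3, 0.0]
width: 0.0403
t 11.32 at [ 0.627  -0.0637  0.1486] [-179.9838    0.0033 -168.5775] F [-0.0332  0.3275  0.0378] w 0.0403 need 1.39 rows 5
[0.01, 0.02, 1.61, -0.0, 0.0, -0.02]
[0.01, 0.02, 1.61, -0.0, 0.0, -0.02]
[0.01, 0.02, 1.61, -0.0, 0.0, -0.02]
[0.01, 0.02, 1.61, -0.0, 0.0, -0.02]
[0.01, 0.02, 1.61, -0.0, 0.0, -0.02]
```

View pics/s7.png

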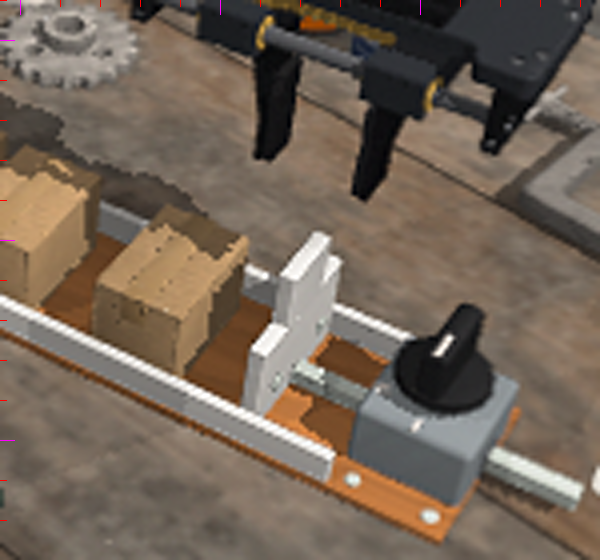

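View pics/w7.png

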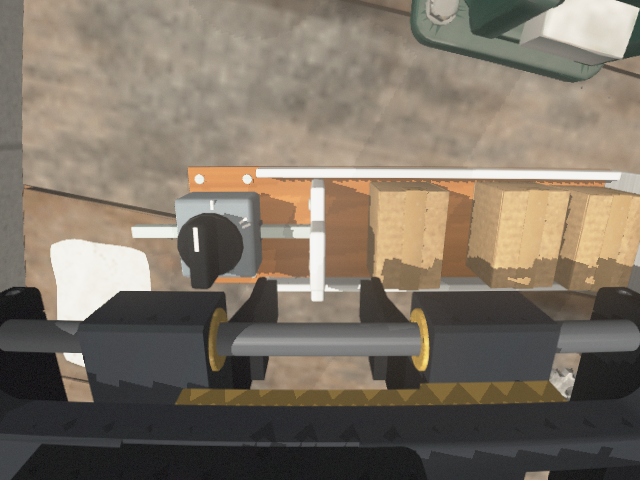

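The tab at x≈317 lies exactly midway between the fingers (x≈318), so I can descend.

```bash
python3 -m creep '[[[0,0,2.5,0,0,0],[0,0,2.5,0,0,0],[0,0,2,0,0,0],[0,0,1,0,0,0],[0,0,0,0,0,0]]]' 3
python3 -c "
from h import *
plan([.6072,.0354,.068],191.5,10);crop(vision.camera('scene'),345,190,495,330,4,'pics/s8.png')"
```

```text
time_s: 12.05
eef_pos: [0.6266, -0.0633, 0.068]
orientation: [180.0, -0.1, -168.6]
ft_force: [-0.1, -1.0, 0.4]
width: 0.0303
t 12.05 at [ 0.6266 -0.0633  0.068 ] [ 179.9747   -0.0581 -168.5693] F [-0.0835 -0.9916  0.4047] w 0.0303 need 1.73 rows 10
[-0.01, 1.01, 0.0, 0.0, -0.01, -0.01]
[-0.01, 1.01, 0.0, 0.0, -0.01, -0.01]
[-0.01, 1.01, 0.0, 0.0, -0.01, -0.01]
[-0.01, 1.01, 0.0, 0.0, -0.01, -0.01]
[-0.01, 1.01, 0.0, 0.0, -0.01, -0.01]
[-0.01, 1.01, 0.0, 0.0, -0.01, -0.01]
[-0.01, 1.01, 0.0, 0.0, -0.01, -0.01]
[-0.01, 1.01, 0.0, 0.0, -0.01, -0.01]
[-0.01, 1.01, 0.0, 0.0, -0.01, -0.01]
[-0.01, 1.01, 0.0, 0.0, -0.01, -0.01]
```

View pics/s8.png

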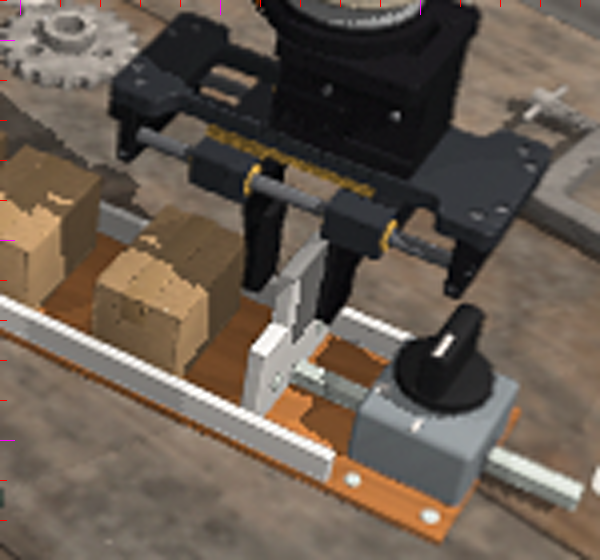

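The fingers straddle the tab at about (300,280) in this crop. I'll push slowly, watching the force.

```bash
python3 -m creep '[[[0,1,0,0,0,0],[0,1,0,0,0,0],[0,1,0,0,0,0],[0,1,0,0,0,0],[0,0.5,0,0,0,0]]]'
python3 -m creep '[[[0,0.7,0,0,0,0],[0,0.7,0,0,0,0],[0,0.7,0,0,0,0],[0,0.7,0,0,0,0],[0,0.5,0,0,0,0]]]'
python3 -m creep '[[[0,0.4,0,0,0,0],[0,0.4,0,0,0,0],[0,0.2,0,0,0,0],[0,0,0,0,0,0],[0,0,0,0,0,0]]]'
python3 -c "
from h import *
plan([.6072,.0354,.068],191.5,5);cv2.imwrite('pics/w9.png',vision.camera('wrist'));crop(vision.camera('scene'),285,190,495,330,3.6,'pics/s9.png')"
```

```text
time_s: 12.72
eef_pos: [0.6179, -0.0182, 0.0687]
orientation: [180.0, 0.0, -168.5]
ft_force: [0.9, -1.0, 1.2]
width: 0.03
time_s: 13.35
eef_pos: [0.6113, 0.0136, 0.0685]
orientation: [180.0, -0.0, -168.6]
ft_force: [1.6, -2.3, 0.7]
width: 0.0303
time_s: 13.98
eef_pos: [0.6089, 0.0232, 0.0681]
orientation: [180.0, -0.1, -168.6]
ft_force: [0.5, -0.3, 0.2]
width: 0.03
t 13.97 at [0.6089 0.0232 0.0681] [ 179.9547   -0.0667 -168.5685] F [ 0.4987 -0.2541  0.2361] w 0.03 need 0.21 rows 5
[-0.02, 0.25, 0.0, 0.01, -0.01, -0.01]
[-0.02, 0.25, 0.0, 0.01, -0.01, -0.01]
[-0.02, 0.25, 0.0, 0.01, -0.01, -0.01]
[-0.02, 0.25, 0.0, 0.01, -0.01, -0.01]
[-0.02, 0.25, 0.0, 0.01, -0.01, -0.01]
```

View pics/s9.png

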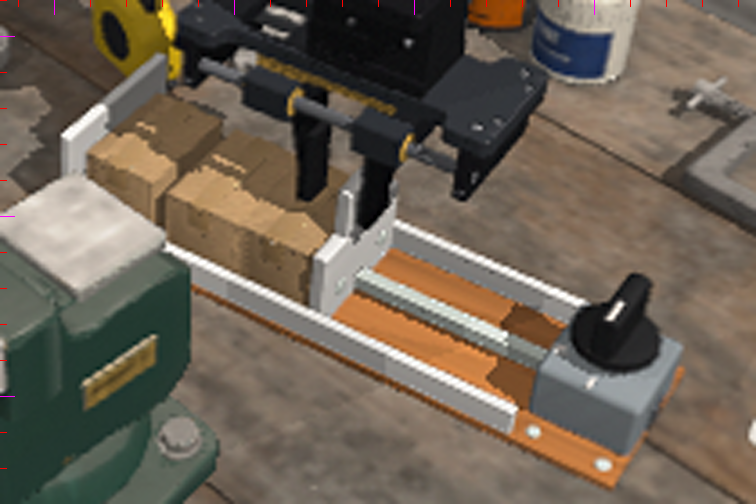

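View pics/w9.png

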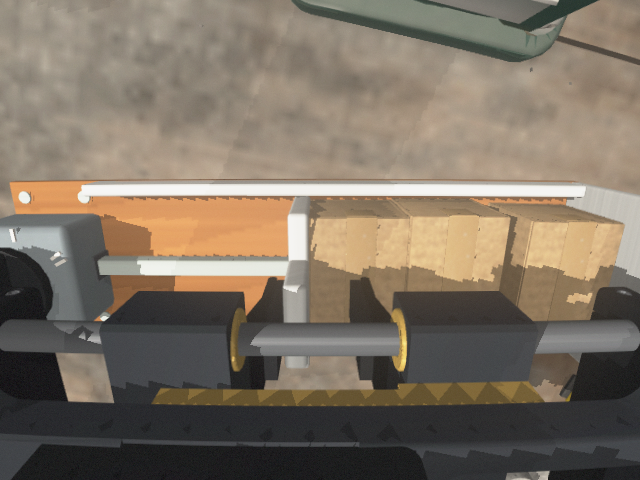

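Cartons c and b now touch, and a small gap to a remains at x≈508 of the wrist view. I keep pushing in small steps until the force rises.

```bash
python3 -m creep '[[[0,0.3,0,0,0,0],[0,0.3,0,0,0,0],[0,0.2,0,0,0,0],[0,0.2,0,0,0,0],[0,0,0,0,0,0]]]'
python3 -m creep '[[[0,0.1,0,0,0,0],[0,0.1,0,0,0,0],[0,0.1,0,0,0,0],[0,0,0,0,0,0],[0,0,0,0,0,0]]]'
```

```text
time_s: 14.7
eef_pos: [0.6074, 0.0331, 0.0685]
orientation: [180.0, -0.0, -168.6]
ft_force: [-0.1, -0.9, -0.3]
width: 0.0299
time_s: 15.32
eef_pos: [0.6071, 0.0351, 0.0686]
orientation: [-179.9, 0.0, -168.6]
ft_force: [0.4, -4.6, -1.1]
width: 0.0304
```

```bash
python3 -c "
from h import *
s=telemetry.get_obs();print(s['ft_force'],s['eef_pos']);cv2.imwrite('pics/w10.png',vision.camera('wrist'))"
```

```text
[ 0.416  -4.6008 -1.084 ] [0.6071 0.0351 0.0686]
```

View pics/w10.png

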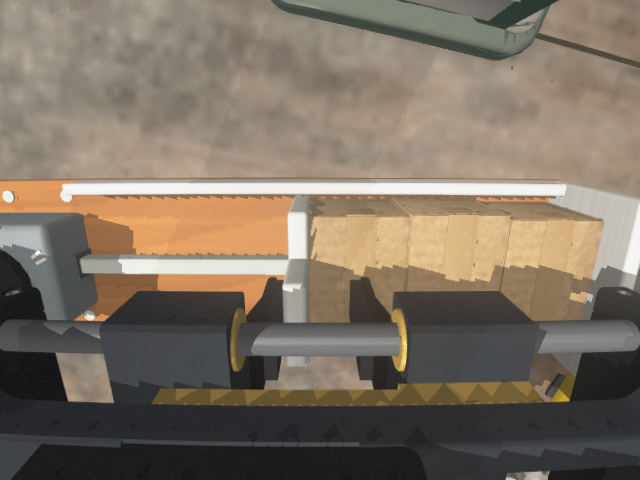

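The row is closed up and sits at the predicted end position with force rising. One more push to confirm it's solid.

```bash
python3 -m creep '[[[0,0.1,0,0,0,0],[0,0.1,0,0,0,0],[0,0.1,0,0,0,0],[0,0,0,0,0,0],[0,0,0,0,0,0]]]'
```

```text
time_s: 16.0
eef_pos: [0.6071, 0.0352, 0.0686]
orientation: [-179.7, 0.0, -168.6]
ft_force: [3.4, -14.7, -3.0]
width: 0.0302
```

It's solid: 15 N with no further travel. Backing off, rising, and moving over to the knob.

```bash
python3 -m creep '[[[0,-0.6,0,0,0,0],[0,-0.6,0,0,0,0],[0,0,-1,0,0,0],[0,0,-3,0,0,0],[0,0,-4,0,0,0]]]'
python3 -c "
from h import *
plan([.643,-.141,.15],191.5,5)"
```

```text
time_s: 16.62
eef_pos: [0.6078, 0.0275, 0.149]
orientation: [179.9, -0.1, -168.5]
ft_force: [-0.1, 0.6, 0.1]
width: 0.03
t 16.62 at [0.6078 0.0275 0.149 ] [ 179.9345   -0.1084 -168.5401] F [-0.129   0.5595  0.1404] w 0.03 need 2.97 rows 5
[-0.02, -3.44, -0.02, 0.01, -0.02, -0.01]
[-0.02, -3.44, -0.02, 0.01, -0.02, -0.01]
[-0.02, -3.44, -0.02, 0.01, -0.02, -0.01]
[-0.02, -3.44, -0.02, 0.01, -0.02, -0.01]
[-0.02, -3.44, -0.02, 0.01, -0.02, -0.01]
```

```bash
python3 -m creep '[[[0,-4,0,0,0,0],[0,-5,0,0,0,0],[0,-5,0,0,0,0],[0,-3.2,0,0,0,0],[0,0,0,0,0,0]]]' 3.5
python3 -c "
from h import *
plan([.643,-.141,.062],191.5,5)
s=telemetry.get_obs();np.savez('wc11.npz',*cal('wrist'));cv2.imwrite('pics/w11.png',vision.camera('wrist'));crop(vision.camera('scene'),285,190,495,330,3.6,'pics/s11.png')"
```

```text
time_s: 17.25
eef_pos: [0.6432, -0.1437, 0.1493]
orientation: [-180.0, 0.1, -168.7]
ft_force: [0.6, 0.4, -0.7]
width: 0.035
t 17.25 at [ 0.6432 -0.1437  0.1493] [-179.9723    0.0585 -168.7239] F [ 0.6147  0.3699 -0.676 ] w 0.035 need 1.51 rows 5
[-0.0, 0.06, 1.75, -0.01, 0.01, -0.04]
[-0.0, 0.06, 1.75, -0.01, 0.01, -0.04]
[-0.01, 0.06, 1.75, -0.01, 0.01, -0.04]
[-0.01, 0.05, 1.75, -0.01, 0.01, -0.04]
[-0.01, 0.05, 1.75, -0.01, 0.01, -0.04]
```

View pics/s11.png

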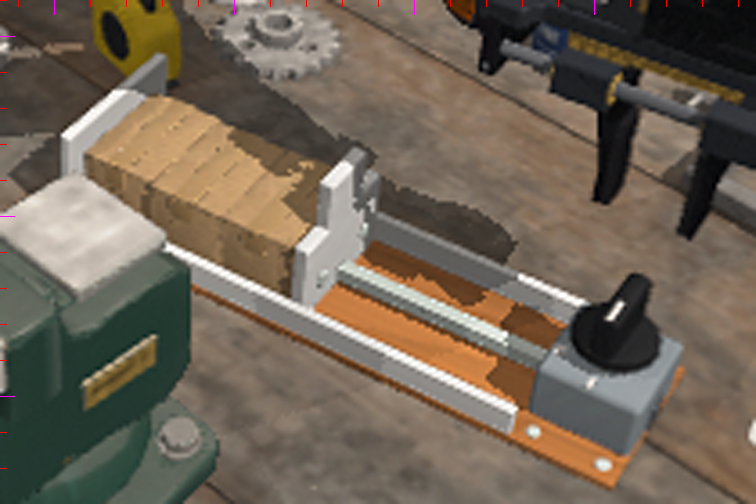

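View pics/w11.png

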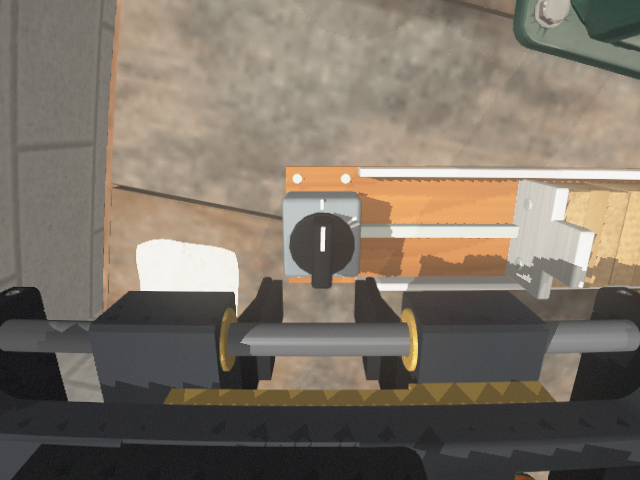

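```bash
python3 -c "
from h import *
z=np.load('wc11.npz');W=[z[k] for k in z]
print(onz(W,(322.5,243),.06),onz(W,(322.5,211),.06),onz(W,(323,227),.086),onz(W,(323,251),.086),onz(W,(321,288),.086))"
python3 -m creep '[[[0,0.1,2,0,0,0],[0,0.1,2,0,0,0],[0,0,2,0,0,0],[0,0,1.5,0,0,0],[0,0,0.8,0,0,0]]]'
```

```text
[ 0.6427 -0.1413  0.06  ] [ 0.6197 -0.146   0.06  ] [ 0.6244 -0.145   0.086 ] [ 0.6402 -0.1418  0.086 ] [ 0.666  -0.1379  0.086 ]
time_s: 17.98
eef_pos: [0.6416, -0.1394, 0.0637]
orientation: [179.9, -0.1, -168.6]
ft_force: [0.4, -0.7, 0.7]
width: 0.035
```

```bash
python3 -m creep '[[[-0.1,-0.1,0,0,0,0],[0,-0.1,0,0,0,0],[0,0,0,0,0,0],[0,0,0,0,0,0],[0,0,0,0,0,0]]]'
python3 -c "
from h import *
plan([.643,-.1413,.064],191.5,5);cv2.imwrite('pics/w12.png',vision.camera('wrist'));crop(vision.camera('scene'),385,190,495,330,4,'pics/s12.png')"
```

```text
time_s: 18.6
eef_pos: [0.6439, -0.1416, 0.0659]
orientation: [-180.0, 0.0, -168.6]
ft_force: [0.2, -0.6, 0.6]
width: 0.0352
t 18.6 at [ 0.6439 -0.1416  0.0659] [-179.9859    0.0219 -168.5613] F [ 0.1839 -0.5883  0.6433] w 0.0352 need 0.04 rows 5
[0.02, 0.01, 0.04, -0.0, 0.0, -0.01]
[0.02, 0.01, 0.04, -0.0, 0.0, -0.01]
[0.02, 0.01, 0.04, -0.0, 0.0, -0.01]
[0.02, 0.01, 0.04, -0.0, 0.0, -0.01]
[0.02, 0.01, 0.04, -0.0, 0.0, -0.01]
```

View pics/s12.png

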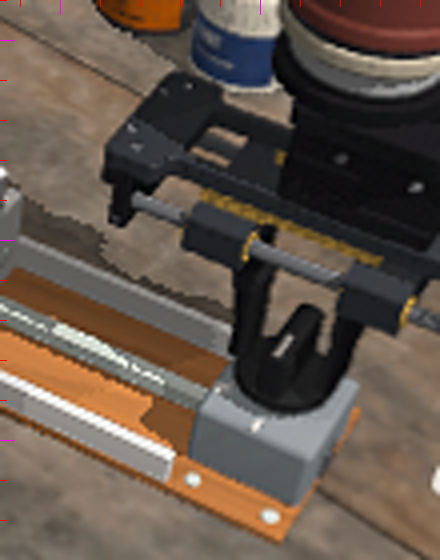

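View pics/w12.png

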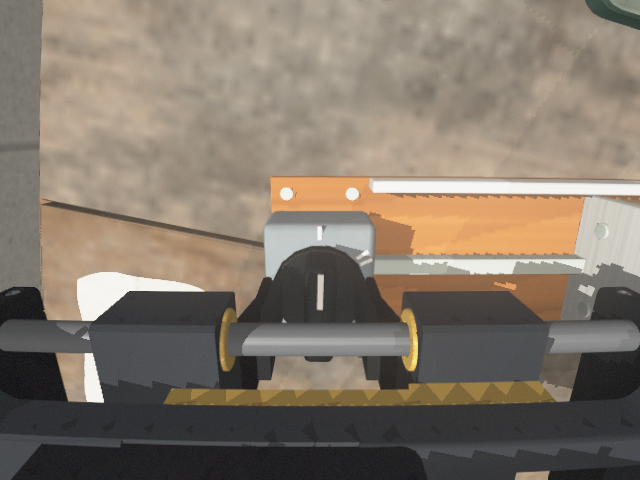

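The bar and pointer (320,292) are centred between the fingers. I'll close on the bar, then press straight down.

```bash
python3 -m creep '[[[0,0,0,0,0,0],[0,0,0,0,0,0],[0,0,0,0,0,0],[0,0,0,0,0,0],[0,0,0,0,0,0]]]' 1 35
python3 -m creep '[[[0,0,0.2,0,0,0],[0,0,0.2,0,0,0],[0,0,0.2,0,0,0],[0,0,0.1,0,0,0],[0,0,0,0,0,0]]]'
```

```text
time_s: 19.32
eef_pos: [0.6436, -0.1413, 0.0655]
orientation: [180.0, -0.0, -168.6]
ft_force: [-0.7, 0.3, 1.1]
width: 0.0133
time_s: 19.95
eef_pos: [0.6437, -0.1413, 0.0591]
orientation: [180.0, -0.0, -168.6]
ft_force: [-4.5, 2.6, 7.0]
width: 0.0135
```

```bash
python3 -m creep '[[[0,0,0.1,0,0,0],[0,0,0.1,0,0,0],[0,0,0.1,0,0,0],[0,0,0,0,0,0],[0,0,0,0,0,0]]]'
python3 -c "
from h import *
print(telemetry.get_obs()['ft_force']);crop(vision.camera('scene'),385,190,495,330,4,'pics/s13.png')"
```

```text
time_s: 20.58
eef_pos: [0.6439, -0.1414, 0.0583]
orientation: [180.0, -0.0, -168.5]
ft_force: [-9.4, 3.8, 18.7]
width: 0.0136
[-9.3806  3.7859 18.6711]
```

View pics/s13.png

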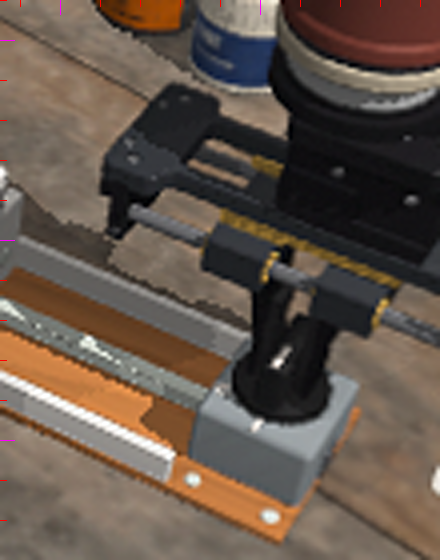

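It's at the hard stop: 7 mm of travel, then the force rose to 19 N, and the disc visibly sits on the housing. Turning clockwise (+z of the down-pointing tool).

```bash
python3 -m creep '[[[0,0,0,0,0,4],[0,0,0,0,0,5],[0,0,0,0,0,5],[0,0,0,0,0,5],[0,0,0,0,0,5]]]'
python3 -c "
from h import *
s=telemetry.get_obs();print(s['ft_force'],s['wrist_torque'])"
```

```text
time_s: 21.25
eef_pos: [0.6439, -0.1411, 0.0583]
orientation: [180.0, -0.0, 167.3]
ft_force: [-8.1, 5.4, 18.7]
width: 0.0136
[-8.1188  5.3712 18.6526] [ 0.9234  1.7369 -0.0021]
```

Turning freely, with almost no torque. I continue to 60°.

```bash
python3 -m creep '[[[0,0,0,0,0,6],[0,0,0,0,0,6],[0,0,0,0,0,6],[0,0,0,0,0,6],[0,0,0,0,0,5]]]'
python3 -m creep '[[[0,0,0,0,0,4],[0,0,0,0,0,2],[0,0,0,0,0,1],[0,0,0,0,0,0],[0,0,0,0,0,0]]]'
python3 -c "
from h import *
s=telemetry.get_obs();print(s['ft_force'],s['wrist_torque'])
cv2.imwrite('pics/w14.png',vision.camera('wrist'));crop(vision.camera('scene'),385,190,495,330,4,'pics/s14.png')"
```

```text
time_s: 21.88
eef_pos: [0.644, -0.1409, 0.0583]
orientation: [180.0, -0.0, 138.3]
ft_force: [-8.7, 6.1, 18.6]
width: 0.0139
time_s: 22.5
eef_pos: [0.6441, -0.1408, 0.0583]
orientation: [180.0, -0.0, 131.5]
ft_force: [-9.3, 5.2, 18.2]
width: 0.0137
[-9.2521  5.1721 18.1691] [1.0257 1.682  0.1209]
```

View pics/s14.png

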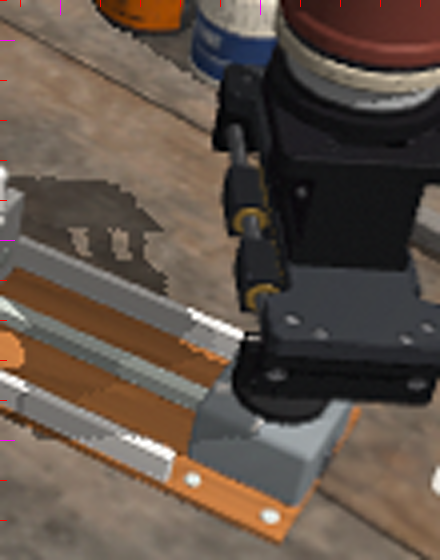

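View pics/w14.png

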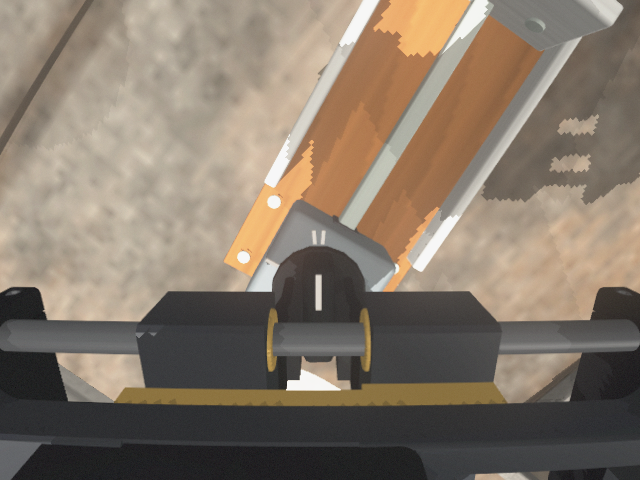

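The pointer (318,292) lines up with the double dash (318,238), and torque is just starting to rise at the limit. I'll add 1.5°, let it spring up while still held, then release.

```bash
python3 -m creep '[[[0,0,0,0,0,1.5],[0,0,-0.3,0,0,0],[0,0,-0.3,0,0,0],[0,0,-0.3,0,0,0],[0,0,-0.1,0,0,0]]]'
python3 -m creep '[[[0,0,0,0,0,0],[0,0,0,0,0,0],[0,0,0,0,0,0],[0,0,0,0,0,0],[0,0,0,0,0,0]]]' 3.5
```

```text
time_s: 23.22
eef_pos: [0.6439, -0.1409, 0.0655]
orientation: [180.0, -0.0, 130.0]
ft_force: [-0.7, 4.7, 1.2]
width: 0.0138
time_s: 23.85
eef_pos: [0.6437, -0.1417, 0.0654]
orientation: [-180.0, 0.0, 129.9]
ft_force: [0.5, 0.4, -0.7]
width: 0.0349
```

```bash
python3 -m creep '[[[0,0,-1,0,0,0],[0,0,-3,0,0,0],[0,0,-4,0,0,0],[0,0,-2,0,0,0],[0,0,0,0,0,0]]]'
python3 -m creep '[[[0,0,0,0,0,-8],[2,0,0,0,0,-8],[2,0,0,0,0,-8],[0,0,0,0,0,-8],[0,0,0,0,0,0]]]'
python3 -c "
from h import *
s=telemetry.get_obs();print(s['eef_pos'],s['ft_force']);np.savez('wc15.npz',*cal('wrist'))
cv2.imwrite('pics/w15.png',vision.camera('wrist'));im=vision.camera('scene');cv2.imwrite('pics/s15f.png',im);crop(im,285,180,495,330,3.6,'pics/s15.png')"
```

```text
time_s: 24.48
eef_pos: [0.6451, -0.142, 0.168]
orientation: [179.9, 0.2, 129.9]
ft_force: [0.2, 0.9, -0.1]
width: 0.0346
time_s: 25.1
eef_pos: [0.6113, -0.1165, 0.1636]
orientation: [-180.0, -0.2, 161.9]
ft_force: [0.6, -0.0, -0.4]
width: 0.0348
[ 0.6113 -0.1165  0.1636] [ 0.6229 -0.0229 -0.3925]
```

View pics/s15.png

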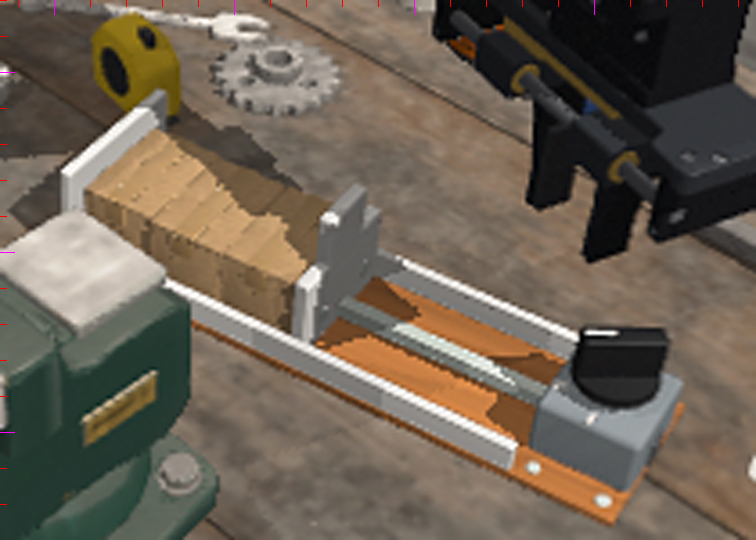

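View pics/w15.png

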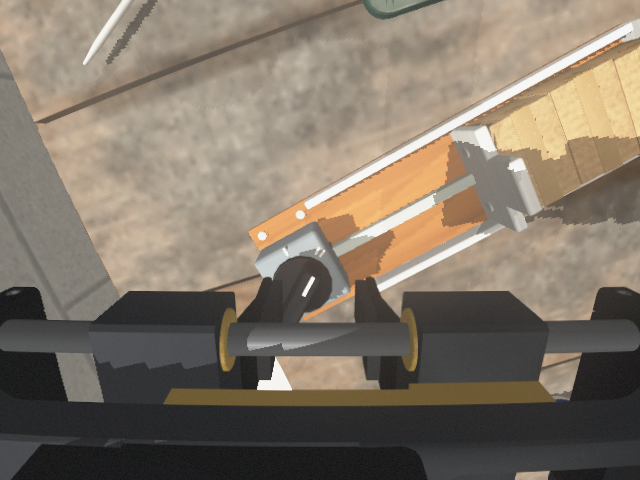

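The pointer is at the double dash and the row is unchanged. I'll check the sprung-up height numerically by comparing the disc's lower edge with the start picture.

Run:
```python
from h import *
S=cal('scene')
for z in (.053,.060): print('expected disc-centre row for z',z,proj(S,[.6435,-.1412,z]))
for f in ('pics/scene0.png','pics/s15f.png'):
    g=cv2.cvtColor(cv2.imread(f),cv2.COLOR_BGR2GRAY)
    for x in (452,456,460): print(f,x,g[284:300,x])
g=cv2.cvtColor(cv2.imread('pics/s13.png'),cv2.COLOR_BGR2GRAY)
for x in (452,456,460): print('pressed',x,g[[int((y-190)*4+2) for y in range(284,300)],int((x-385)*4+2)])
```

```text
expected disc-centre row for z 0.053 [455.7458 284.5996]
expected disc-centre row for z 0.06 [456.4098 282.0371]
pics/scene0.png 452 [ 16  17  18  16  16  19  21  15  36  76 105 140 140 140 138 126]
pics/scene0.png 456 [ 21  23  20  26  32  37  37  23  18  50 115 141 138 139 139 139]
pics/scene0.png 460 [ 38  37  37  36  38  38  37  24  28  81 145 139 139 140 140 145]
pics/s15f.png 452 [ 25  41  40  42  40  39  25  18  44  98 123 160 161 161 160 149]
pics/s15f.png 456 [ 26  43  42  41  41  41  43  27  21  57 133 163 159 160 160 160]
pics/s15f.png 460 [ 26  44  43  43  44  43  44  31  31  87 157 158 160 161 162 161]
pressed 452 [ 20  20  22  20  22  20  22  20  25  25  22  84 177 164 162 150]
pressed 456 [ 26  25  26  25  23  27  34  43  43  39  22  58 138 170 163 163]
pressed 460 [ 18  17  16  15  16  20  30  32  33  35  23  67 147 169 164 163]
```

```bash
python3 -c "
from station import job,telemetry
print(job.job_done(), telemetry.get_obs()['time_s'])"
```

```text
the job is handed in; nothing more can be done
the job is handed in; nothing more can be done
```

The loose carton is in the rack, the row is snug and the stop is locked. I handed the job in at about 25 s of robot time; no verdict is reported.

**What I did**
- I found the carton, rack, tab and knob from the top, scene and wrist views. The views agreed to within 2–4 mm.
- I stood the carton between carton b and the end stop.
- I pushed the stop tab until the row closed. It held at 15 N with no further travel, within a millimetre of where I had worked out it should end.
- I pressed the knob down 7 mm to its hard stop, turned it 60° clockwise with almost no resistance, let it spring up and released it.

**Last checks**
- **Knob:** the pointer is on the double dash, and the disc edge is back on the same picture row as at the start (it was about 2 rows lower while pressed), so the knob is fully up.
- **Row:** in the last pictures all three cartons stand upright in line with no gap to be seen, and the stop plate is where it was after the push.
- **Bystanders:** the arm worked clear of the tape measure, bearing and screwdriver, and nothing showed them moved. I didn't measure their positions again.
- **Disagreement:** my estimates of the rack's position along its length differed by up to 4 mm, so I aimed from the tab and the knob themselves.

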